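# Slide the marble slab out over the end of the chopping board

## Robot

A 6-joint arm with a two-finger parallel gripper is mounted at the origin on a cart in front of the work surface, level with it; the furniture and walls round the work are solid. World frame = base frame: x ahead of the robot, y to its left, z up, the work surface at z = 0. Lengths are in mm, angles in degrees, forces in N, time in s.
With the tool pointing down it reaches from about 300 to 850 mm from the base axis. Payload 4.2 kg.
Tool frame: the origin (TCP) lies at the very end of the fingers, on their centre line; the grasp point (between the pads) lies 19 mm behind it (env.grip_point_offset is the distance from the TCP to the grasp point, in mm); z points along the fingers, y is the line along which they close (so a half turn about z gives the same grasp; the last joint's range is limited). The gripper opens to 91 mm and grips with 3 to 60 N. Pads are 32 mm wide; open, the fingers measure 118 mm over their backs; the gripper's body (76 mm by 178 mm) begins 60 mm behind the grasp point.
Start: joints at [72.708, 18.312, 89.639, -0, 72.044, -1.146], TCP at [159.901, 552.336, 213.976] pointing down, gripper open.
Joint ranges: [-177.97, 177.97], [-48.28, 115.42], [12.27, 149.76], [-77.06, 257.06], [2.81, 150.46], [-146.56, 146.56]. Speed limits (degrees/s): [147.25, 147.25, 180, 180, 180, 180].

## Interface

Orientations are given as [roll, pitch, yaw] about the fixed x, y, z axes, in that order (R = Rz(yaw) Ry(pitch) Rx(roll)).
In Python, from workcell import env gives the robot as it stands. The module is installed in compiled form; this text tells all that it offers.
- The arm moves only by the tool arm_command, never from a script. Its argument "rows" is a list of rows, each an object with "delta_pos": the shift along the tool's x, y, z in mm, a list of three; "roll": the turn about the tool's z in units of 5 degrees (1.0 is 5 degrees); "jaw": the opening in per cent of the stroke, from 0 (shut) to 100 (fully open). A call has 1 to 20 rows; each row is the pose to reach, as a shift and turn from the pose commanded when the call began, along the tool's axes at that moment; what a row does not reach only later rows make up. A row lasts 1/12 s, in which the tool goes at most 41.7 mm and 7.16 degrees, less where a joint would pass 70% of its speed; a pose out of reach is approached as far as the arm can. A call with a gripper value outside its range is refused whole. The fingers move at their own pace and stop on an object; "squeeze" is the grip in N (left out, the last holds). Time passes only in rows, so rows that repeat a pose let the fingers close. It gives the time, the measured TCP pose, the force, the opening and the grip force at its end, in the units of the state.
- env.state(): the state, without advancing time (a new reading comes with each control period).
- env.grab_frame(name): name is "scene" or "top" or "wrist"; returns a dict with "img" (480x640x3 uint8, blue, green, red), "z_map" (480x640 float32, mm along the optical axis (not along the pixel's ray), 0 where there is no reading), "fov_y" (degrees; the focal length in pixels is half the picture's height over the tangent of half this angle, whatever the lens; pixels are square), "cx", "cy" (the principal point, pixels), "R" (3x3) and "t" (3): a world point X has camera coordinates R X + t; the wrist camera has in their place "T_tool_cam" (4x4, takes a point from camera to tool coordinates, whose origin is the TCP and whose axes are the flange's). Camera axes: x right, y down, z forward; pixel columns grow to the right and rows downward; lengths in mm; the calibration is good to about 2 mm. The wrist camera is an equidistant fisheye: a pixel r from the principal point sees the ray r / f radians off the axis. A picture is of the moment at which its call begins: read the wrist's pose just before it.
- env.job_done(): hands the job in; it is judged then, once.
The state is a dict: "time_s": time; "qpos": joint angles; "qvel": joint speeds; "effort": joint torques, N m; "ee_pos": TCP position; "ee_rot": TCP orientation; "force": force on the tool from outside, world axes, zero at the start; "torque": the same for the moment, N m; "gripper_width": finger opening in mm; "gripper_force": force on a finger pad.
Only numpy, scipy, OpenCV 4.12 (cv2) and the standard library are available. Lean on these libraries where they do the work, as an engineer would, in place of code of your own. Each camera call takes 0.05 s, during which the arm holds its last target. There are 200 camera calls.

## Task

The marble slab lies flat on the chopping board, where nobody can get a hand under it. Push it along the board with the fingertips, without lifting or tilting it, until about 4 cm of one of its short ends sticks out over the end of the board that is away from the stack of bowls. Leave it lying square to the board and within the board's two long sides, and leave the bowls, the glass and the little pot and jar on the board where they stand.

Things in the scene. Friction and masses are not known exactly. Their poses are not given: they have to be found in the camera images.
- board: Wooden chopping board on the worktop, 250 x 360 mm, 22 mm thick; it stays put. Origin: centre of its underside. y axis along the 360 mm length (ends at y = +180 and -180 mm), x along the 250 mm width, z up. It lies with its length roughly from left to right of the robot, turned by up to 0.15 rad.
- slab: White marble slab, 110 x 180 mm, 10 mm thick, corners rounded, a brass-lined hole near one short end (looks only), 0.4 to 0.7 kg. Lies loose and flat on the board, turned up to 0.22 rad from its length; slides under a few newtons, stops when not pushed. Origin: centre of its underside; y along its 180 mm length, z up. Sticking out 40 mm, its origin is 130 mm from the board's along the board's y.
- bowls: Stack of green bowls, 152 mm across, 120 mm high, standing on the worktop beyond one end of the chopping board (left or right). Origin: centre of its underside. It is not to be shifted.
- glass: Empty clear drinking glass, 80 mm across, 91 mm high, standing on the worktop beyond the other end of the chopping board. Origin: centre of its underside. It is not to be shifted.
- pot: Small clear pot of toothpicks, 41 mm across, 64 mm high, standing on the chopping board by its far long side. Origin: centre of its underside. It is not to be shifted.
- jar: Small spice jar with a screw cap, 39 mm across, 83 mm high, standing on the chopping board by its far long side. Origin: centre of its underside. It is not to be shifted.
Not all that is in view belongs to the job. What is shaped like the slab but turquoise is not meant.

How it is judged (in metres and radians):
At the end, for the whole second after the job is handed in: The slab lies still and flat on the chopping board and sticks out 40 mm (28 to 52 mm) over the board's end away from the bowls, square to the board within 0.12 rad and its middle within 70 mm of the board's centre line (((y of bowls in the frame of board below 0 m and y of slab in the frame of board between 0.118 and 0.142 m) or (y of bowls in the frame of board above 0 m and y of slab in the frame of board between -0.142 and -0.118 m)) and x of slab in the frame of board between -0.07 and 0.07 m and z of slab in the frame of board between 0.018 and 0.026 m and angle between the y axis of slab and the y axis of board, either way round below 0.12 rad and angle between slab's own z axis and vertical below 0.05 rad and linear speed of slab below 0.01 m/s and angular speed of slab below 0.05 rad/s); the robot touches nothing.
It fails at once if the stack of bowls is shifted by more than 2 cm or tipped (distance of bowls from where it was at the start of the episode above 0.02 m or angle between bowls's own z axis and vertical above 0.3 rad).
It fails at once if the glass is shifted by more than 2 cm or tipped (distance of glass from where it was at the start of the episode above 0.02 m or angle between glass's own z axis and vertical above 0.3 rad).
It fails at once if the toothpick pot is shifted by more than 2 cm or tipped (distance of pot from where it was at the start of the episode above 0.02 m or angle between pot's own z axis and vertical above 0.3 rad).
It fails at once if the spice jar is shifted by more than 2 cm or tipped (distance of jar from where it was at the start of the episode above 0.02 m or angle between jar's own z axis and vertical above 0.3 rad).
It fails at once if the slab is lifted off the chopping board, tilted up or dropped off it (height (world z) of slab above 0.032 m or angle between slab's own z axis and vertical above 0.15 rad or height (world z) of slab below 0.012 m).
It also fails if it takes over 45 s, if anything falls off the work surface, if the arm or the gripper's body presses on something with over 40 N, if the wrist force passes 120 N, or if a joint passes its speed limit or range.

## Working session

There is one attempt and no reset: what is moved stays moved. The work goes in short steps, Python scripts to look and compute and a tool call to move; the robot and the scene stay as the last step left them, time stands still between calls to the robot, and variables do not carry over. Pictures are saved under pics/ and viewed, at most 10 in all, crops included, and the job is handed in when it is done.

Besides the shell and the picture viewer there is one more tool, called after "Emit:" by a JSON object that holds its "method" and its "body", one argument or row to a line. arm_command: Moves the arm, as the interface text tells. Its arguments: {"type":"object","properties":{"rows":{"type":"array"},"squeeze":{"type":"number"}},"required":["rows"]}

```bash
mkdir -p pics
cat > h.py <<'E'
import numpy as np, cv2
from workcell import env
def cloud(f):
    h,w=f["z_map"].shape; F=h/2/np.tan(np.radians(f["fov_y"]/2))
    u,v=np.meshgrid(np.arange(w),np.arange(h)); z=f["z_map"].astype(float)
    P=np.stack([(u-f["cx"])/F*z,(v-f["cy"])/F*z,z],-1)
    return (P-np.array(f["t"]))@np.array(f["R"])   # R^T(P-t)
E
python3 - <<'E'
from h import *
s=env.state(); print(s["time_s"],s["ee_pos"],s["ee_rot"],s["gripper_width"])
for n in ("top","scene"):
    f=env.grab_frame(n); cv2.imwrite(f"pics/{n}0.png",f["img"]); np.save(n+".npy",cloud(f)); print(n,f["fov_y"],np.round(f["R"],2).tolist(),np.round(f["t"]))
E
```

```text
0.0 [159.74459521 551.84979103 213.13422804] [-1.79901670e+02 -1.63517670e-03  1.63854534e+02] 91.14331839501457
top 53.69222091164371 [[-0.01, -1.0, -0.0], [-1.0, 0.01, -0.05], [0.05, 0.0, -1.0]] [   9.  525. 1310.]
scene 48.628385176784995 [[0.62, -0.78, -0.02], [-0.45, -0.34, -0.83], [0.65, 0.52, -0.56]] [-317.  268. 1038.]
```

View pics/top0.png

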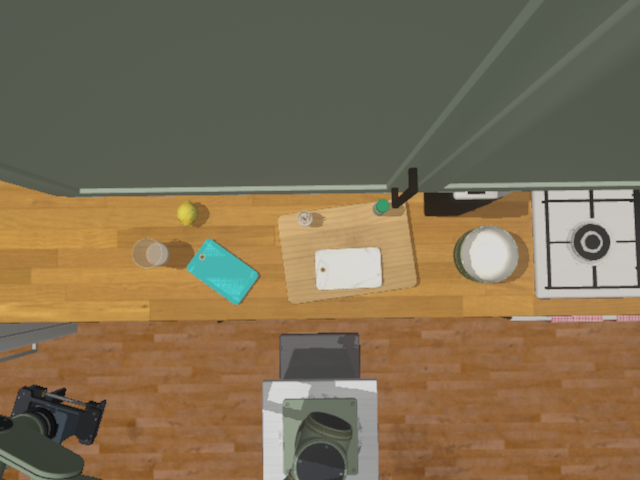

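View pics/scene0.png

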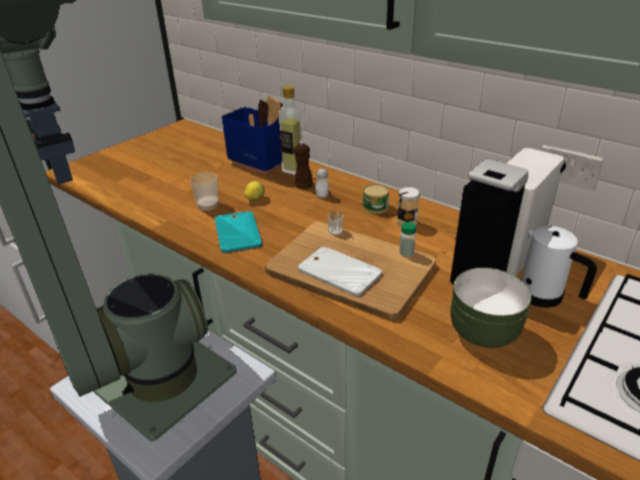

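The top view shows the board at about (278..417, 200..302), with the white slab at (316..382, 248..290). The bowls are to the right at (487,254) and the glass to the left at (151,253), so the slab goes left (+y). The pot is at (305,219) and the jar at (382,207).

```bash
cat >> h.py <<'E'
def plane(f,uv,zw):
    F=240/np.tan(np.radians(f["fov_y"]/2)); R=np.array(f["R"]);t=np.array(f["t"])
    uv=np.asarray(uv,float).reshape(-1,2)
    d=np.c_[(uv-[f["cx"],f["cy"]])/F,np.ones(len(uv))]@R; c=-R.T@t
    return (c+d*((zw-c[2])/d[:,2])[:,None])[:,:2]
def biggest(m,roi):
    k=np.zeros_like(m); x0,y0,x1,y1=roi; k[y0:y1,x0:x1]=m[y0:y1,x0:x1]
    cs,_=cv2.findContours(k,cv2.RETR_EXTERNAL,cv2.CHAIN_APPROX_NONE); return max(cs,key=cv2.contourArea)
def rect(P):
    (c,(w,h),a)=cv2.minAreaRect(P.astype(np.float32)); b=cv2.boxPoints((c,(w,h),a))
    e=b[1]-b[0]; g=b[2]-b[1]; L=e if np.hypot(*e)>np.hypot(*g) else g
    if L[1]<0: L=-L
    return np.array(c),sorted((w,h)),L/np.hypot(*L)
def slab(f,roi=(270,195,425,310)):
    hsv=cv2.cvtColor(f["img"],cv2.COLOR_BGR2HSV)
    m=cv2.morphologyEx(cv2.inRange(hsv,(0,0,150),(180,60,255)),cv2.MORPH_OPEN,np.ones((5,5),np.uint8))
    return rect(plane(f,biggest(m,roi),32))
E
python3 - <<'E'
from h import *
f=env.grab_frame("top"); P=cloud(f); 
z=P[...,2]; roi=np.zeros(z.shape,bool); roi[190:310,265:430]=True
m=((z>13)&(z<45)&roi).astype(np.uint8)
m=cv2.morphologyEx(m,cv2.MORPH_OPEN,np.ones((3,3),np.uint8))
c,s,L=rect(plane(f,biggest(m,(265,190,430,310)),22)); print("board",c,s,L,np.degrees(np.arctan2(-L[0],L[1])))
sc,ss,sL=slab(f); print("slab",sc,ss,sL,np.degrees(np.arctan2(-sL[0],sL[1])))
n=np.array([L[1],-L[0]]); print("slab in board x,y",(sc-c)@n,(sc-c)@L)
print("z slab,board",np.median(z[255:285,330:370]),np.median(z[225:240,320:370]))
for nm,(u,v),h in (("pot",(305,219),64+22),("jar",(382,207),105),("bowls",(490,254),120),("glass",(146,253),91)):
    print(nm,plane(f,(u,v),h),P[v,u])
# cabinet underside from scene
f=env.grab_frame("scene"); Q=cloud(f); print("cab",Q[20,300],Q[45,400],Q[10,230], Q[100,300])
T=env.grab_frame("top"); print("topcab",P[189,300],P[190,200],P[200,395])
E
```

```text
board [507.76296997 -78.09327698] [249.18994140625, 358.90576171875] [-0.1264251  0.9919762] 7.2630615
slab [460.07244873 -81.86457825] [111.41654968261719, 181.5710906982422] [-0.03661213  0.99932957] 2.0981896
slab in board x,y -47.78464925808203 2.288237920878146
z slab,board 31.31792473895176 19.988895862228517
pot [[591.15554989  32.79765198]] [591.95327108  33.00842794  78.47398501]
jar [[ 617.78416287 -168.85416881]] [ 617.39798082 -168.4494868   107.98725325]
bowls [[ 491.07236587 -440.66588523]] [ 492.71909218 -462.99720747   58.10697256]
glass [[506.63946308 451.77719161]] [509.73471016 481.11168541  10.59754534]
cab [587.96357699 121.58175979 546.91502194] [ 588.69416679 -137.17891554  529.34313224] [589.66271985 347.92500133 544.12390081] [927.57956775 431.24264856 207.62632408]
topcab [590.45225025  27.1181256  561.09550827] [591.23430235 191.94409643 560.34177634] [ 563.11545711 -120.7229772   609.49257096]
```

Everything measures consistently with the given sizes. The slab has to go about 128 mm along the board's +y. I'll push its right end with both fingertips half open, so the two-point contact also squares it up.

Emit:
{"method": "arm_command", "body": {
  "rows": [
    {"delta_pos":[-516,-645,0],"roll":13.3,"jaw":55},
    {"delta_pos":[-516,-645,0],"roll":13.3,"jaw":55},
    {"delta_pos":[-516,-645,0],"roll":13.3,"jaw":55},
    {"delta_pos":[-516,-645,0],"roll":13.3,"jaw":55},
    {"delta_pos":[-516,-645,0],"roll":13.3,"jaw":55},
    {"delta_pos":[-516,-645,0],"roll":13.3,"jaw":55},
    {"delta_pos":[-516,-645,0],"roll":13.3,"jaw":55},
    {"delta_pos":[-516,-645,0],"roll":13.3,"jaw":55},
    {"delta_pos":[-516,-645,0],"roll":13.3,"jaw":55},
    {"delta_pos":[-516,-645,0],"roll":13.3,"jaw":55},
    {"delta_pos":[-516,-645,0],"roll":13.3,"jaw":55},
    {"delta_pos":[-516,-645,0],"roll":13.3,"jaw":55},
    {"delta_pos":[-516,-645,0],"roll":13.3,"jaw":55},
    {"delta_pos":[-516,-645,0],"roll":13.3,"jaw":55},
    {"delta_pos":[-516,-645,0],"roll":13.3,"jaw":55},
    {"delta_pos":[-516,-645,0],"roll":13.3,"jaw":55},
    {"delta_pos":[-516,-645,0],"roll":13.3,"jaw":55},
    {"delta_pos":[-516,-645,0],"roll":13.3,"jaw":55},
    {"delta_pos":[-516,-645,0],"roll":13.3,"jaw":55},
    {"delta_pos":[-516,-645,0],"roll":13.3,"jaw":55}
  ]
}}

```text
time_s: 1.92
ee_pos: [476.8, -213.7, 213.8]
ee_rot: [180.0, 0.0, 97.3]
force: [-0.7, 0.7, -0.1]
gripper_width: 50.0
gripper_force: 0.0
```

Emit:
{"method": "arm_command", "body": {
  "rows": [
    {"delta_pos":[0,0,35],"roll":0,"jaw":55},
    {"delta_pos":[0,0,70],"roll":0,"jaw":55},
    {"delta_pos":[0,0,105],"roll":0,"jaw":55},
    {"delta_pos":[0,0,135],"roll":0,"jaw":55},
    {"delta_pos":[0,0,155],"roll":0,"jaw":55},
    {"delta_pos":[0,0,168],"roll":0,"jaw":55},
    {"delta_pos":[0,0,176],"roll":0,"jaw":55},
    {"delta_pos":[0,0,181],"roll":0,"jaw":55},
    {"delta_pos":[0,0,185],"roll":0,"jaw":55},
    {"delta_pos":[0,0,187],"roll":0,"jaw":55},
    {"delta_pos":[0,0,187],"roll":0,"jaw":55},
    {"delta_pos":[0,0,187],"roll":0,"jaw":55}
  ]
}}

```text
time_s: 2.92
ee_pos: [476.7, -210.9, 27.6]
ee_rot: [179.9, 0.0, 97.4]
force: [0.9, -0.3, 0.6]
gripper_width: 50.2
gripper_force: 0.0
```

Run:
```python
from h import *
f=env.grab_frame("wrist"); cv2.imwrite("pics/w1.png",f["img"]); print(env.state()["ee_pos"],env.state()["force"])
```

```text
[ 476.68704057 -210.89230252   27.64469779] [ 0.86282272 -0.22528784  0.43085229]
```

View pics/w1.png

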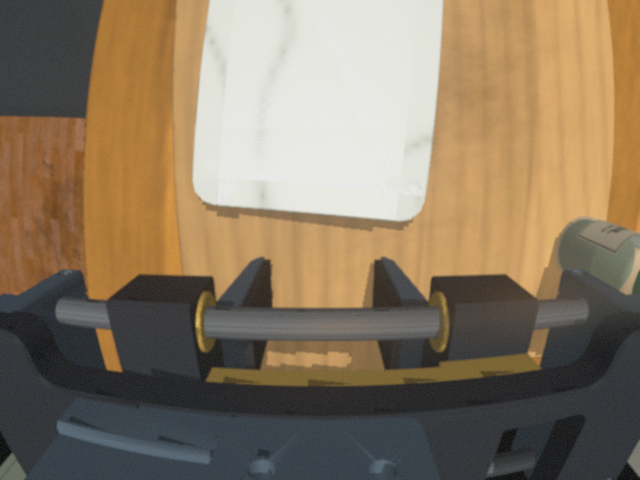

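The wrist view shows both fingers just behind the slab's end, whose edge runs from (200,200) to (415,218). They're roughly centred on it and clear of the jar at (600,245). Now the push.

Emit:
{"method": "arm_command", "body": {
  "rows": [
    {"delta_pos":[6,0,0],"roll":0,"jaw":55},
    {"delta_pos":[12,0,0],"roll":0,"jaw":55},
    {"delta_pos":[18,0,0],"roll":0,"jaw":55},
    {"delta_pos":[24,0,0],"roll":0,"jaw":55},
    {"delta_pos":[30,0,0],"roll":0,"jaw":55},
    {"delta_pos":[36,0,0],"roll":0,"jaw":55},
    {"delta_pos":[42,0,0],"roll":0,"jaw":55},
    {"delta_pos":[48,0,0],"roll":0,"jaw":55},
    {"delta_pos":[54,0,0],"roll":0,"jaw":55},
    {"delta_pos":[60,0,0],"roll":0,"jaw":55},
    {"delta_pos":[66,0,0],"roll":0,"jaw":55},
    {"delta_pos":[72,0,0],"roll":0,"jaw":55},
    {"delta_pos":[78,0,0],"roll":0,"jaw":55},
    {"delta_pos":[84,0,0],"roll":0,"jaw":55},
    {"delta_pos":[90,0,0],"roll":0,"jaw":55},
    {"delta_pos":[95,0,0],"roll":0,"jaw":55},
    {"delta_pos":[98,0,0],"roll":0,"jaw":55},
    {"delta_pos":[100,0,0],"roll":0,"jaw":55},
    {"delta_pos":[100,0,0],"roll":0,"jaw":55}
  ]
}}

```text
time_s: 4.55
ee_pos: [463.2, -110.9, 26.9]
ee_rot: [-180.0, -0.0, 97.4]
force: [0.4, -2.5, 2.5]
gripper_width: 50.2
gripper_force: 1.3
```

Run:
```python
from h import *
f=env.grab_frame("wrist"); cv2.imwrite("pics/w2.png",f["img"]); s=env.state();print(s["ee_pos"],s["ee_rot"],s["force"])
f=env.grab_frame("top"); cv2.imwrite("pics/t2.png",cv2.resize(f["img"][180:330,240:440],(800,600)))
```

```text
[ 463.17136209 -110.94460849   26.83081322] [-1.79978371e+02 -5.57858370e-02  9.73423693e+01] [ 0.9549395  -1.8407106   1.10493864]
```

View pics/w2.png

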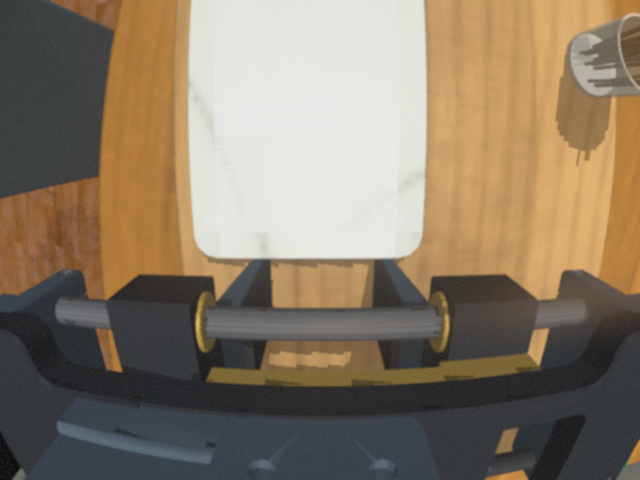

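View pics/t2.png

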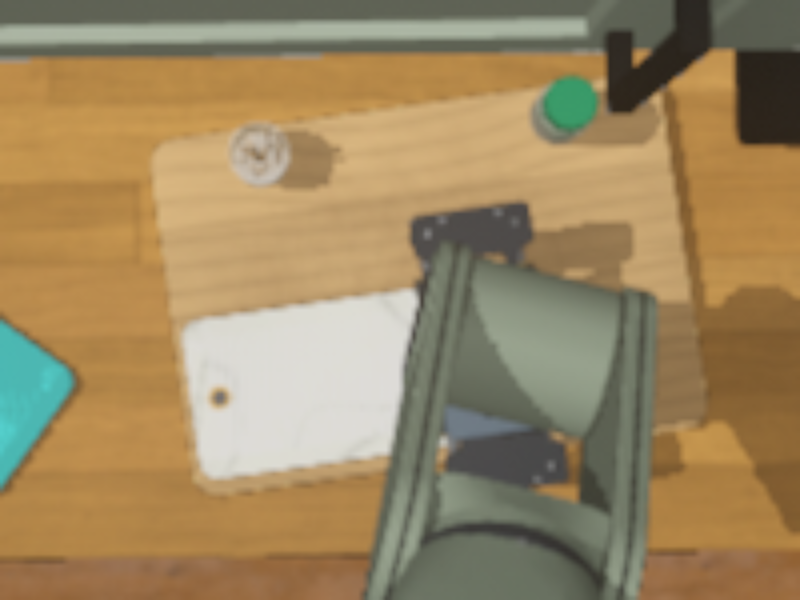

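Both fingertips are on the edge, and the slab is now parallel to the board. Its left end at (185..205, 320..475) is about 12 mm short of the board's end. It needs about 51 mm more, straight on.

Emit:
{"method": "arm_command", "body": {
  "rows": [
    {"delta_pos":[5,0,0],"roll":0,"jaw":55},
    {"delta_pos":[10,0,0],"roll":0,"jaw":55},
    {"delta_pos":[15,0,0],"roll":0,"jaw":55},
    {"delta_pos":[20,0,0],"roll":0,"jaw":55},
    {"delta_pos":[25,0,0],"roll":0,"jaw":55},
    {"delta_pos":[30,0,0],"roll":0,"jaw":55},
    {"delta_pos":[35,0,0],"roll":0,"jaw":55},
    {"delta_pos":[40,0,0],"roll":0,"jaw":55},
    {"delta_pos":[44,0,0],"roll":0,"jaw":55},
    {"delta_pos":[47,0,0],"roll":0,"jaw":55},
    {"delta_pos":[49,0,0],"roll":0,"jaw":55},
    {"delta_pos":[50,0,0],"roll":0,"jaw":55},
    {"delta_pos":[50,0,0],"roll":0,"jaw":55}
  ]
}}

```text
time_s: 5.73
ee_pos: [456.7, -61.5, 26.8]
ee_rot: [-180.0, -0.0, 97.3]
force: [0.5, -1.9, 0.2]
gripper_width: 50.3
gripper_force: 0.7
```

Emit:
{"method": "arm_command", "body": {
  "rows": [
    {"delta_pos":[-10,0,0],"roll":0,"jaw":55},
    {"delta_pos":[-30,0,0],"roll":0,"jaw":55},
    {"delta_pos":[-50,0,-20],"roll":0,"jaw":55},
    {"delta_pos":[-70,0,-50],"roll":0,"jaw":55},
    {"delta_pos":[-90,0,-85],"roll":0,"jaw":55},
    {"delta_pos":[-110,0,-110],"roll":0,"jaw":55},
    {"delta_pos":[-140,0,-130],"roll":0,"jaw":55},
    {"delta_pos":[-170,0,-140],"roll":0,"jaw":55},
    {"delta_pos":[-170,0,-140],"roll":0,"jaw":55},
    {"delta_pos":[-170,0,-140],"roll":0,"jaw":55}
  ]
}}

```text
time_s: 6.57
ee_pos: [478.7, -231.9, 167.2]
ee_rot: [179.9, -0.0, 97.2]
force: [0.0, 0.9, 0.7]
gripper_width: 50.5
gripper_force: 0.0
```

Run:
```python
from h import *
f=env.grab_frame("top"); cv2.imwrite("pics/t3.png",cv2.resize(f["img"][180:330,220:420],(800,600)))
sc,ss,sL=slab(f,(240,195,425,310)); c=np.array([507.8,-78.1]);L=np.array([-.1264,.992])
print(sc,ss,(sc-c)@[L[1],-L[0]],(sc-c)@L,np.degrees(np.arctan2(-sL[0],sL[1])))
s=env.state();print(s["time_s"],s["ee_pos"],s["force"])
```

```text
[434.9781189   45.00046158] [110.7349624633789, 180.94424438476562] -56.67940771118166 131.32034365722657 7.3453507
6.6167 [ 478.03052755 -230.62478315  166.40602513] [ 0.34571774  0.56707147 -0.71340995]
```

View pics/t3.png

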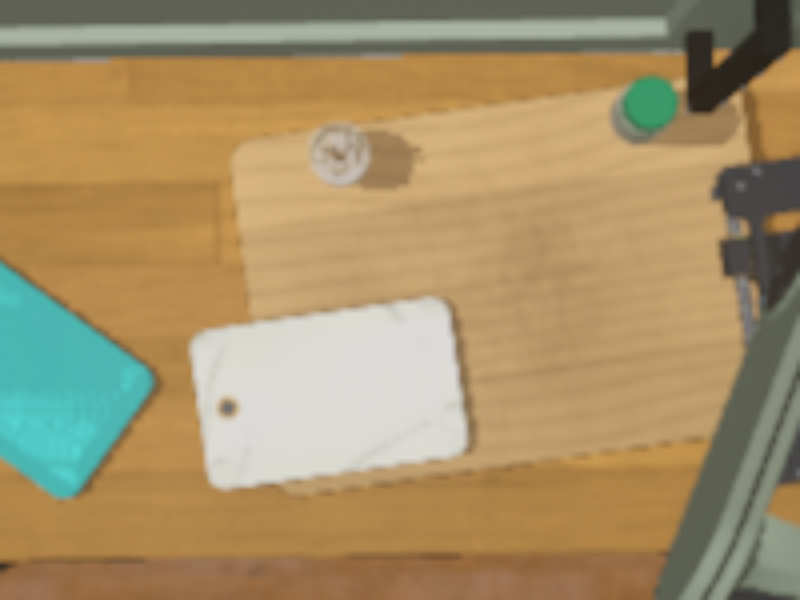

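The slab (190..468, 298..490) overhangs the left end by about 41 mm. In the board's frame it is at y = 131 mm and x = -57 mm, turned under 0.1°. The pot and jar haven't moved and the gripper is clear, so I'm handing in.

```bash
python3 -c "
from workcell import env
print(env.job_done())"
```

```text
the job is handed in; nothing more can be done
None
```

I pushed the slab until it stuck out about 41 mm over the board's end away from the bowls, then handed the job in; it lies square to the board and within its long sides, but no verdict came back.

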